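Clip the coffee scoop onto the snap hook

TASK

The coffee scoop has been pushed under the walnut shelf with only its orange eye showing: draw it right out, put it down standing level on the counter clear of the shelf, and let go. Then pick it up again and push its eye against the brass sprung gate of the snap hook on the stand until it passes inside and the gate snaps shut behind it. Leave the scoop hanging still from the closed hook, and do not disturb the moka pot, canister, cups, dish or funnel.

Things in the scene. Friction and masses are not known exactly. Their poses are not given: they have to be found in the camera images.
- scoop: coffee scoop 185 mm long, about 90 g, mostly in its steel bowl (52 mm across, 28 high). Origin: centre of the bowl's underside; z up, x along the handle to the eye. Black handle 12 mm wide (y), 9 thick (z), from x = 23 to 109 mm, mid-line 20 mm up. It stands level on its bowl, handle and eye 15 mm clear of the counter; at the start under the shelf, handle pointing out, whole eye showing.
- scoop_eye (a point): centre of the eye: a ring of round bar 7 mm thick, 55 mm outside and 41 mm inside diameter; 132 mm from the scoop's origin along its x, 20 mm up. Axes as the scoop's.
- scoop_tip (a point): centre of the ring's bar at its far end, 24 mm beyond the eye's centre along the scoop's x; this part of the bar goes through the gate and ends up on top when the scoop hangs. Axes as the scoop's.
- scoop_grip (a point): middle of the handle, 66 mm from the scoop's origin along its x, 20 mm up. Axes as the scoop's.
- riser: fixed raised shelf: walnut plank 380 (x) by 260 mm (y) on two end legs, inner faces at x = -150 and 150 mm; plank underside 42, top 60 mm above the counter. Origin on the counter under its centre. Open front edge at y = -130 mm in its frame; the scoop comes out that way (-y). It carries a turntable 18 mm high, 224 across, that turns freely, 20 mm or more behind the front edge.
- stand: fixed stand: base plate 140 x 160 mm, 12 thick, a post 340 mm high and before it a cork panel 110 mm wide, from 30 to 130 mm high, front face at x = -44 mm, on which the bowl of a hanging scoop leans and stops swinging. Origin on the counter, near the post's foot; one reaches the hook from its -x side, which is open.
- hook_pin (a point): hinge pin of the brass gate, 228 mm above the counter, at stand x = -75 mm; axes as the stand's. The hook is a loop of 9 mm bar in this x-z plane: bottom bar from the pin to +x (15 mm lower at x = 30), spine at x = 55 mm, top bar 74 mm above the pin, ending in the nose. The gate, 7 mm round, stands straight up from the pin to 51 mm. A hanging scoop has its ring round the bottom bar.
- hook_nose (a point): centre of the nose's rounded end (9 mm bar), 57 mm above the pin, just over the gate's end; axes as the stand's. The eye enters lying level, moving to +x against the gate's upper part: its far bar, centred 36 to 47 mm above the pin, presses the gate in and down and slips over its end 28 to 38 mm inside; the gate springs up through the eye. Higher strikes the nose, lower will not pass.
- gate (a joint): swing of the gate, rad: 0 shut against the nose, grows inward to 1.25; a light spring shuts it (about 1.2 N at its end when shut, 2 to 3 N when swung in).
- moka: loose black moka pot, 100 mm across, 200 mm high, on the turntable; origin under its centre
- canister: loose red tin coffee canister with steel snap lid, 84 mm across, 124 mm high, on the turntable; origin under its centre
- cup_a: loose white demitasse cup, 56 mm across, 52 mm high, on the turntable; origin under its centre
- cup_b: loose blue demitasse cup, 56 mm across, 52 mm high, on the counter; origin under its centre
- cup_c: loose white demitasse cup, 56 mm across, 52 mm high, on the counter; origin under its centre
- dish: loose small glass dish, 104 mm across, 26 mm high, on the counter; origin under its centre
- funnel: loose aluminium funnel basket, 61 mm across, 70 mm high, rubber rim down and stem up in the dish; origin under its centre
Mind the look-alikes: they are no part of the job. There is more than one size of the scoop; the job needs the largest.

How it is judged (in metres and radians):
On the way, in this order (a step that is already met when the one before it is completed fails the run):
1. the scoop lies on the counter, wholly out from under the shelf, level and let go (y of scoop in the frame of riser below -0.157 m and height (world z) of scoop below 0.006 m and angle between scoop's own z axis and vertical below 0.15 rad and contact force between the fingers and scoop below 0.05 N and linear speed of scoop below 0.03 m/s), for 0.2 s.
2. the lifted scoop's eye is in the hook's mouth, the gate pushed in (value of joint gate above 0.25 rad and distance between scoop_tip and hook_pin below 0.08 m and height (world z) of scoop_tip above 0.2 m).
At the end, for the whole second after the job is handed in: The eye's far bar is inside the hook's loop on its bottom bar (2 to 54 mm behind the pin, 20 mm sideways, -20 to 30 mm above the pin); gate shut (under 0.12 rad); scoop hangs eye up within 0.4 rad of vertical, at rest (under 60 mm/s, 0.6 rad/s) (x of scoop_tip in the frame of hook_pin between 0.002 and 0.054 m and y of scoop_tip in the frame of hook_pin between -0.02 and 0.02 m and z of scoop_tip in the frame of hook_pin between -0.02 and 0.03 m and value of joint gate below 0.12 rad and angle between scoop's own x axis and vertical below 0.4 rad and linear speed of scoop below 0.06 m/s and angular speed of scoop below 0.6 rad/s); the robot touches nothing.
It fails at once if the moka pot or canister is moved over 30 mm or tipped (distance of any of moka, canister from where it was at the start of the episode above 0.03 m or angle between any of moka, canister's own z axis and vertical above 0.3 rad).
It fails at once if a cup is moved over 30 mm or tipped (distance of any of cup_a, cup_b, cup_c from where it was at the start of the episode above 0.03 m or angle between any of cup_a, cup_b, cup_c's own z axis and vertical above 0.3 rad).
It fails at once if the dish or funnel is moved over 30 mm or tipped (distance of any of dish, funnel from where it was at the start of the episode above 0.03 m or angle between any of dish, funnel's own z axis and vertical above 0.3 rad).
It also fails if it takes over 61 s, if anything falls off the work surface, if the arm or the gripper's body presses on something with over 40 N, if the wrist force passes 120 N, or if a joint passes its speed limit or range.

ROBOT

A 6-joint arm with a two-finger parallel gripper is mounted at the origin on the work surface. World frame = base frame: x ahead of the robot, y to its left, z up, the work surface at z = 0. Lengths are in mm, angles in degrees, forces in N, time in s.
With the tool pointing down it reaches from about 300 to 775 mm from the base axis. Payload 14.6 kg.
Tool frame: the origin (TCP) lies between the finger pads; the fingertips stand 25 mm ahead of it and the grasp point (between the pads) lies 6 mm ahead of it; z points along the fingers, y is the line along which they close (so a half turn about z gives the same grasp; the last joint's range is limited). The gripper opens to 85 mm and grips with 20 to 120 N. Pads are 22 mm wide; open, the fingers measure 114 mm over their backs; the gripper's body (76 mm by 85 mm) begins 54 mm behind the grasp point. The pads swing forward as they close: fully open they stand 13 mm farther back than shut.
Start: joints at [69.695, 17.183, 87.147, -0, 75.671, -3.816], TCP at [156.111, 527.37, 256.281] pointing down, gripper open.
Joint ranges: [-173.82, 173.82], [-45.26, 126.66], [13.44, 144.39], [-59.66, 239.66], [0, 175.72], [-146.38, 146.38]. Speed limits (degrees/s): [127.2, 127.2, 147.25, 180, 180, 180].

INTERFACE

Orientations are given as a 3x3 rotation matrix whose columns are the frame's x, y, z axes.
In Python, from rig import sensors, optics, workorder gives the robot as it stands.
- The arm moves only by the shell command python3 -m jog 'ROWS' [OPENING]. ROWS is a JSON object of lists of equal length, an entry for each row: "travel": the shift along the world's x, y, z in cm, a list of three; "yaw": the turn about the world's z in degrees. In form: {"travel": [[dx, dy, dz], ...], "yaw": [yaw, ...]}. A call has 1 to 8 rows; each row is the pose to reach, as a shift and turn from the pose commanded when the call began; what a row does not reach only later rows make up. A row lasts 1/8 s, in which the tool goes at most 62.5 mm and 10.7 degrees, less where a joint would pass 70% of its speed; a pose out of reach is approached as far as the arm can. A call with a gripper value outside its range is refused whole. OPENING is the opening, from -1 (shut) to 1 (fully open), set as the call begins (- or left out, the last holds). The fingers move at their own pace and stop on an object; the grip force is fixed at half the most. Time passes only in rows, so rows that repeat a pose let the fingers close. It gives the time, the measured TCP pose, the force, the opening and the grip force at its end, in the units of the state.
- sensors.state(): the state, without advancing time (a new reading comes with each control period).
- optics.snapshot(name): name is "scene" or "top" or "wrist"; returns the picture (480x640x3 uint8, blue, green, red); there is no depth.
- optics.calibration(name): a dict with "mtx" (3x3 intrinsics, pixels), "position" and "orientation" of the camera in the world; the wrist camera has in their place "hand_eye" (4x4, takes a point from camera to tool coordinates, whose origin is the TCP and whose axes are the flange's). Camera axes: x right, y down, z forward; pixel columns grow to the right and rows downward; lengths in mm; the calibration is good to about 2 mm. A picture is of the moment at which its call begins: read the wrist's pose just before it. calibration takes no time and is no camera call.
- workorder.hand_in(): hands the job in; it is judged then, once.
The state is a dict: "t": time; "qpos": joint angles; "qd": joint speeds; "effort": joint torques, N m; "ee_pos": TCP position; "orientation": TCP orientation; "wrist_force": force on the tool from outside, world axes, zero at the start; "moment": the same for the moment, N m; "finger_gap": finger opening in mm; "grasp_force": force on a finger pad.
Only numpy, scipy, OpenCV 4.12 (cv2) and the standard library are available. Lean on these libraries where they do the work, as an engineer would, in place of code of your own. Each camera call takes 0.05 s, during which the arm holds its last target. There are 200 camera calls.

## Working session

There is one attempt and no reset: what is moved stays moved. The work goes in short steps, Python scripts to look and compute and a shell command to move; the robot and the scene stay as the last step left them, time stands still between calls to the robot, and variables do not carry over. Pictures are saved under pics/ and viewed, at most 10 in all, crops included, and the job is handed in when it is done.

```bash
ls; mkdir -p pics; cat > h.py <<'E'
import numpy as np,cv2
from rig import sensors,optics,workorder
def cal(n):
    c=optics.calibration(n);K=np.array(c["mtx"])
    if "position" in c: return K,np.array(c["orientation"]),np.array(c["position"])
    s=sensors.state();T=np.array(c["hand_eye"]);R=np.array(s["orientation"])
    return K,R@T[:3,:3],R@T[:3,3]+np.array(s["ee_pos"])
def ray(c,u,v):
    K,R,p=c;return p,R@np.linalg.solve(K,[u,v,1.])
def plane(c,u,v,z):
    p,d=ray(c,u,v);return p+d*(z-p[2])/d[2]
def proj(c,X):
    K,R,p=c;q=K@(R.T@(np.array(X)-p));return q[:2]/q[2]
def tri(rs):
    A=0;b=0
    for p,d in rs:
        d=d/np.linalg.norm(d);M=np.eye(3)-np.outer(d,d);A=A+M;b=b+M@p
    return np.linalg.solve(A,b)
E
python3 - <<'E'
from h import *
np.set_printoptions(precision=3,suppress=True)
for n in("scene","top","wrist"):
    c=cal(n);cv2.imwrite(f"pics/{n}0.png",optics.snapshot(n));print(n,*c)
s=sensors.state();print({k:np.round(v,2) for k,v in s.items()})
E
```

```text
pics
scene [[434.244   0.    319.028]
 [  0.    434.244 233.755]
 [  0.      0.      1.   ]] [[-0.541  0.728 -0.42 ]
 [ 0.841  0.473 -0.263]
 [ 0.008 -0.496 -0.868]] [1038.452  254.805 1071.018]
top [[552.707   0.    319.429]
 [  0.    552.707 236.542]
 [  0.      0.      1.   ]] [[-0.074 -0.973  0.218]
 [-0.997  0.072 -0.019]
 [ 0.003 -0.219 -0.976]] [ 324.078   -4.502 1340.296]
wrist [[332.875   0.    324.909]
 [  0.    332.875 234.244]
 [  0.      0.      1.   ]] [[ 0.284  0.921  0.268]
 [ 0.959 -0.272 -0.08 ]
 [-0.001  0.28  -0.96 ]] [ 89.135 548.369 373.943]
{'t': np.float64(0.15), 'qpos': array([69.7 , 17.21, 87.17, -0.  , 75.67, -3.82]), 'qd': array([ 0.05, -0.08, -0.08, -0.03,  0.03, -0.05]), 'effort': array([  0.  , -54.37, -36.19,   0.  ,   0.  ,   0.  ]), 'ee_pos': array([156.06, 527.24, 255.86]), 'orientation': array([[-0.96,  0.28, -0.  ],
       [ 0.28,  0.96, -0.  ],
       [ 0.  , -0.  , -1.  ]]), 'wrist_force': array([-0.71, -0.03, -0.61]), 'moment': array([-0.01, -0.02,  0.01]), 'grasp_force': np.float64(0.0), 'finger_gap': np.float64(84.88)}
```

View pics/top0.png

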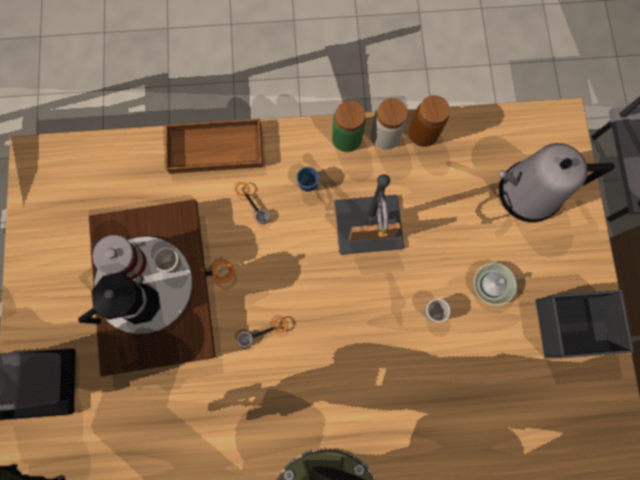

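View pics/scene0.png

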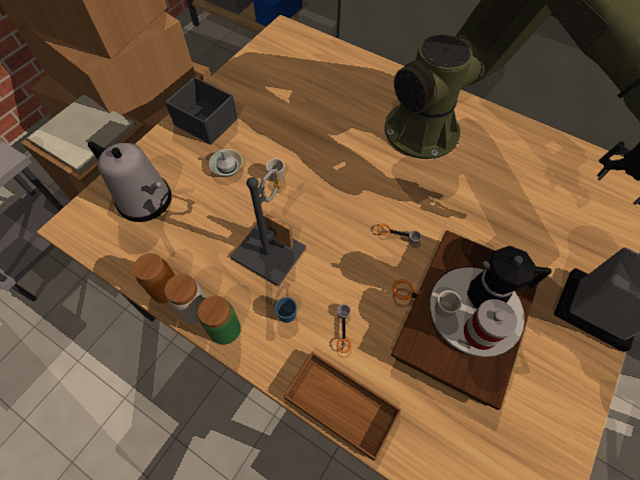

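Top view: large eye at (223,272) at the shelf's front edge; the small scoops have eyes at (246,188) and (283,324). The stand is at (370,225), with its cork panel toward the robot. The eye at the shelf fits because it shows from under the shelf and is the largest. I'll confirm it in one crop and measure.

```bash
python3 - <<'E'
from h import *
np.set_printoptions(precision=1,suppress=True)
T=cv2.imread("pics/top0.png");S=cv2.imread("pics/scene0.png")
a=cv2.resize(T[240:305,190:260],(390,360),interpolation=3)
b=cv2.resize(T[170:260,330:410],(400,450),interpolation=3)
c=cv2.resize(S[170:290,225:310],(400,565),interpolation=3)
cv=np.zeros((600,800,3),np.uint8);cv[:360,:390]=a
cv[:565,400:]=c;cv2.imwrite("pics/crop1.png",cv);cv2.imwrite("pics/crop2.png",cv2.resize(T[160:260,325:415],(540,600),interpolation=3))
for n,I in(("top",T),("scene",S)):
    C=cal(n);h=cv2.cvtColor(I,cv2.COLOR_BGR2HSV)
    m=cv2.inRange(h,(5,170,110),(16,255,255))
    k,l,st,ce=cv2.connectedComponentsWithStats(m)
    for i in range(1,k):
        if st[i,4]>25:
            ys,xs=np.where(l==i);P=np.array([plane(C,u,v,20) for u,v in zip(xs,ys)])
            e=cv2.minEnclosingCircle(P[:,:2].astype(np.float32));print(n,st[i],P.mean(0),e)
E
```

```text
top [235 182  14  14  58] [754.6 154.3  20. ] ((755.6024780273438, 154.77810668945312), 17.634592056274414)
top [212 261  22  22 181] [550.5 209.1  20. ] ((550.779296875, 210.42759704589844), 27.452011108398438)
top [272 318  16  15  88] [412.1  78.6  20. ] ((412.6932373046875, 79.92013549804688), 18.152507781982422)
scene [378 224  12  11  56] [418.3  79.2  20. ] ((417.8879089355469, 80.0084457397461), 18.391353607177734)
scene [133 254  30  26 462] [ 861.7 -391.8   20. ] ((862.2658081054688, -390.7849426269531), 39.515106201171875)
scene [165 275  31  27 504] [ 861.5 -278.7   20. ] ((861.1101684570312, -279.0888671875), 39.881683349609375)
scene [393 280  21  19 100] [549.8 207.5  20. ] ((549.402099609375, 209.14639282226562), 26.34893798828125)
scene [199 296  31  29 580] [ 861.9 -166.    20. ] ((862.7891235351562, -164.34793090820312), 41.58959197998047)
scene [337 338  14  15  85] [759.4 155.4  20. ] ((759.0834350585938, 155.28895568847656), 18.206466674804688)
scene [285 354  27  40  70] [875.7 101.5  20. ] ((873.8146362304688, 100.18045043945312), 53.58726119995117)
scene [ 294  365   85   85 2447] [883.  209.5  20. ] ((886.1113891601562, 211.93502807617188), 103.96480560302734)
```

View pics/crop1.png

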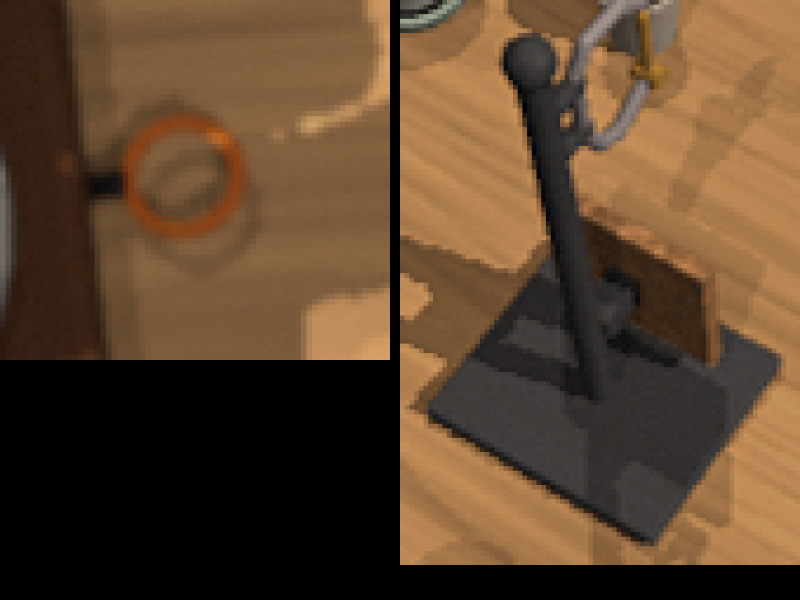

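View pics/crop2.png

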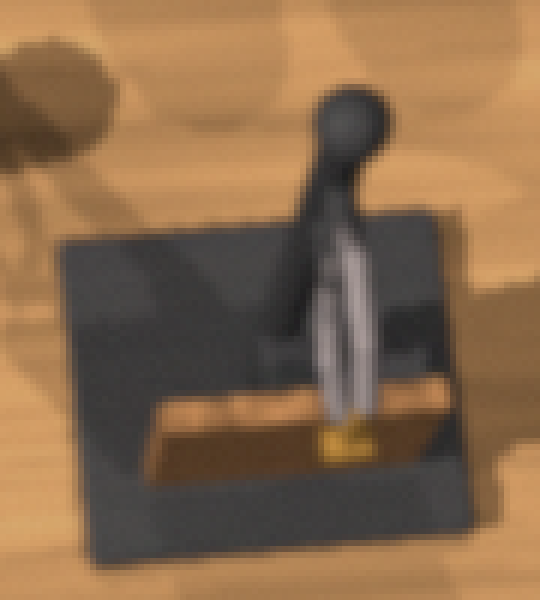

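The crop confirms it: a ring of about 27 mm radius on a black handle stub coming out of the shelf edge, so it is the largest. The small ones have rings of about 18 mm. Now the handle direction, the shelf edge and the stand.

```bash
python3 - <<'E'
from h import *
np.set_printoptions(precision=1,suppress=True)
C=cal("top");D=cal("scene")
c1=lambda x,y:(190+x/5.571-.4,240+y/5.538-.4); c2=lambda x,y:(325+x/6-.4,160+y/6-.4)
cs=lambda x,y:(225+(x-400)/4.706-.4,170+y/4.708-.4)
e=plane(C,*c1(185,175),20);h=plane(C,*c1(105,185),20);print("eye",e,"handle",h,"dir",np.degrees(np.arctan2(*(e-h)[[1,0]])))
I=cv2.imread("pics/top0.png")
# plank corners (top, z 60)
for p in [(90,214),(197,201),(215,356),(102,374)]: print("plank",p,plane(C,*p,60))
for p in [(62,240),(440,210),(472,528),(97,565)]: print("base",plane(C,*c2(*p),12))
for p in [(157,432),(448,408)]: print("corktop",plane(C,*c2(*p),130))
print("posttop",plane(C,*c2(352,125),340),plane(D,*cs(528,62),340))
print("pin",tri([ray(C,*c2(345,448)),ray(D,*cs(650,75))]),plane(C,*c2(345,448),228),plane(D,*cs(650,75),228))
print(cal("scene")[2])
for n,p in dict(cupc=(437,310),dish=(494,285),cupb=(307,179)).items(): print(n,plane(C,*p,30))
E
```

```text
eye [551.1 209.1  20. ] handle [549.2 243.8  20. ] dir -86.94604731198132
plank (90, 214) [706.  514.5  60. ]
plank (197, 201) [719.6 258.4  60. ]
plank (215, 356) [351.5 227.2  60. ]
plank (102, 374) [330.8 481.5  60. ]
base [712.7 -75.6  12. ]
base [ 714.2 -234.2   12. ]
base [ 578.3 -233.    12. ]
base [574.3 -78.8  12. ]
corktop [601.  -98.8 130. ]
corktop [ 602.1 -208.6  130. ]
posttop [ 647.8 -152.6  340. ] [ 658.1 -149.4  340. ]
pin [ 569.6 -156.5  222.9] [ 568.2 -155.2  228. ] [ 572.6 -154.7  228. ]
[1038.5  254.8 1071. ]
cupc [ 419.5 -293.2   30. ]
dish [ 468.4 -436.    30. ]
cupb [765.7  -9.6  30. ]
```

```bash
python3 -m jog '{"travel":[[1.6,-5.7,0],[3.2,-11.4,0],[4.8,-17,0],[6.4,-22.7,0],[10,-27.7,0],[13.7,-32.7,0],[17.4,-37.7,0],[17.4,-37.7,0]],"yaw":[5,10,15,20,20,20,20,20]}' -0.43
```

```text
t: 1.15
ee_pos: [331.8, 147.3, 256.2]
orientation: [[-0.999, -0.054, 0.0], [-0.054, 0.999, -0.0], [0.0, -0.0, -1.0]]
wrist_force: [0.9, 0.3, -0.6]
finger_gap: 24.3
grasp_force: 0.0
```

```bash
python3 -m jog '{"travel":[[4.4,0.8,-2.1],[8.8,1.5,-4.2],[13.2,2.3,-6.3],[17.6,3,-8.4],[22,3.8,-10.5],[22,3.8,-12.6],[22,3.8,-12.6]],"yaw":[0,0,0,0,0,0,0]}'
cat > eye.py <<'E'
from h import *
import sys
n=sys.argv[1];z=float(sys.argv[2]);C=cal(n);I=optics.snapshot(n)
if len(sys.argv)>3: cv2.imwrite(sys.argv[3],I)
m=cv2.inRange(cv2.cvtColor(I,cv2.COLOR_BGR2HSV),(4,150,80),(17,255,255))
k,l,st,ce=cv2.connectedComponentsWithStats(m)
for i in range(1,k):
    if st[i,4]>25 and st[i,4]<90000:
        ys,xs=np.where(l==i);P=np.array([plane(C,u,v,z)[:2] for u,v in zip(xs,ys)],np.float32)
        (a,b),r=cv2.minEnclosingCircle(P)
        print(st[i],np.round([a,b,r],1))
E
python3 eye.py wrist 20 pics/w1.png; python3 eye.py top 20
```

```text
t: 2.02
ee_pos: [548.9, 189.1, 128.4]
orientation: [[-0.998, -0.062, -0.004], [-0.062, 0.998, -0.001], [0.004, -0.001, -1.0]]
wrist_force: [-0.6, -0.0, -0.9]
finger_gap: 24.3
grasp_force: 0.0
[131   0  60  49 515] [415.1  83.3  17.7]
[ 317  208   76   72 1694] [551.2 211.1  27.4]
[ 408   97   42   50 1154] [ 901.5 -334.4   72.6]
[378  99  30  28 625] [ 931.7 -240.7   39.2]
[336 102  29  29 645] [ 932.  -129.9   40.2]
[ 166  120   97   51 3787] [878.7 220.6 133.7]
[235 182  15  15 105] [755.6 154.5  19.2]
[  89  207   66   43 1096] [675.5 456.   84.6]
[377 230  11   8  32] [ 615.7 -183.4   13.6]
[272 317  16  17 133] [412.9  79.9  19.3]
```

View pics/w1.png

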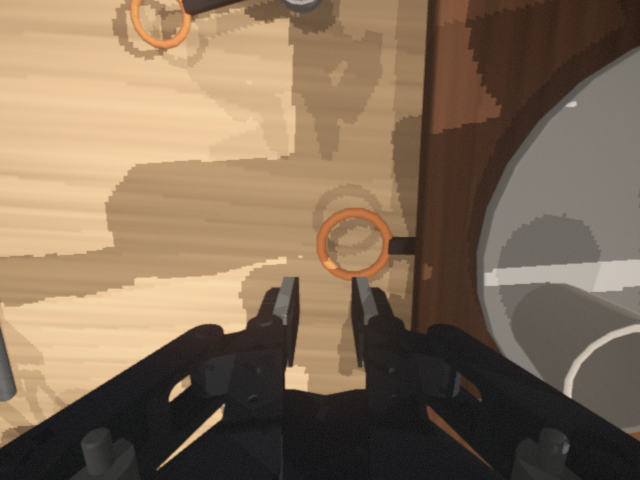

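The wrist view shows the eye at (354,244), the handle stub to its right at (402,246) and the fingers at (290,280) and (362,280). The eye is at (551,210) in two views, so the tip bar is near (552.5,186).

```bash
python3 -c "
from h import *
s=sensors.state();print(np.round(s['ee_pos'],1),s['t'])"
```

```text
[549.8 189.1 131. ] 2.125
```

```bash
python3 -m jog '{"travel":[[0.3,-0.3,0],[0.3,-0.3,-4],[0.3,-0.3,-8],[0.3,-0.3,-9.2],[0.3,-0.3,-10.2],[0.3,-0.3,-10.2]],"yaw":[0,0,0,0,0,0]}'
python3 -m jog '{"travel":[[0,0,0],[0,0,0],[0,0,0],[0,0,0]],"yaw":[0,0,0,0]}' -1
python3 eye.py wrist 20 pics/w2.png
```

```text
t: 2.88
ee_pos: [553.5, 185.4, 29.0]
orientation: [[-0.998, -0.061, 0.001], [-0.061, 0.998, 0.0], [-0.001, 0.0, -1.0]]
wrist_force: [0.2, 0.0, -0.3]
finger_gap: 24.1
grasp_force: 0.0
t: 3.38
ee_pos: [553.2, 185.4, 28.5]
orientation: [[-0.998, -0.061, 0.0], [-0.061, 0.998, 0.0], [-0.0, 0.0, -1.0]]
wrist_force: [0.1, -0.2, 0.2]
finger_gap: 5.5
grasp_force: 71.9
[ 318  252  126   96 3274] [553.1 209.3  27.5]
```

View pics/w2.png

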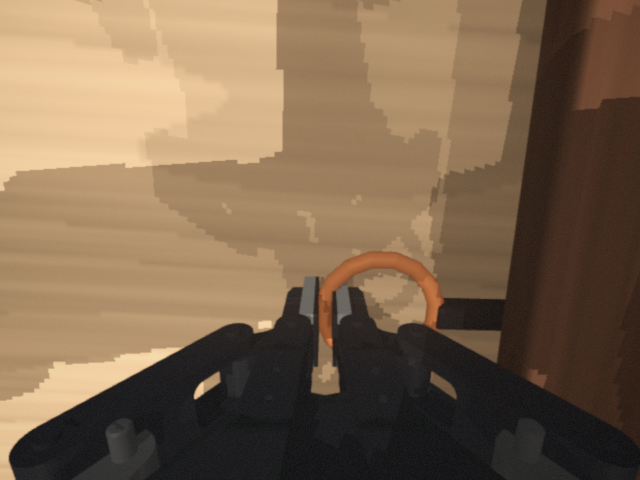

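The tip bar is held (gap 5.5 mm, one finger inside the ring at (345,300)). Drawing it out along -y.

```bash
python3 -m jog '{"travel":[[0.1,-1.5,0],[0.2,-3.5,0],[0.4,-6,0],[0.6,-8.5,0],[0.7,-11,0],[0.9,-13.5,0],[1.1,-15.5,0],[1.1,-15.5,0]],"yaw":[0,0,0,0,0,0,0,0]}'
python3 eye.py top 20 pics/top2.png
```

```text
t: 4.42
ee_pos: [564.1, 28.6, 28.3]
orientation: [[-0.998, -0.059, -0.0], [-0.059, 0.998, -0.0], [0.0, -0.0, -1.0]]
wrist_force: [-0.1, 0.5, 0.2]
finger_gap: 5.4
grasp_force: 72.5
[ 408   97   42   50 1257] [ 901.5 -334.4   72.6]
[378  99  30  28 627] [ 931.9 -240.3   39.1]
[336 102  29  29 648] [ 931.8 -131.2   39.9]
[ 166  120   97   53 4180] [876.  220.7 134.8]
[235 182  15  15 100] [755.4 155.1  19.1]
[  89  200  109   49 2878] [681.4 398.8 137.3]
[377 230  11   8  29] [ 615.5 -183.2   13.6]
[194 304  20  56 506] [411.8 264.8  64.5]
[ 96 314  19  17 132] [451.4 491.1  28.7]
```

```bash
python3 - <<'E'
import cv2
T=cv2.imread("pics/top2.png");cv2.imwrite("pics/crop3.png",cv2.resize(T[215:335,170:330],(800,600),interpolation=3))
E
```

```text
(no output)
```

View pics/crop3.png

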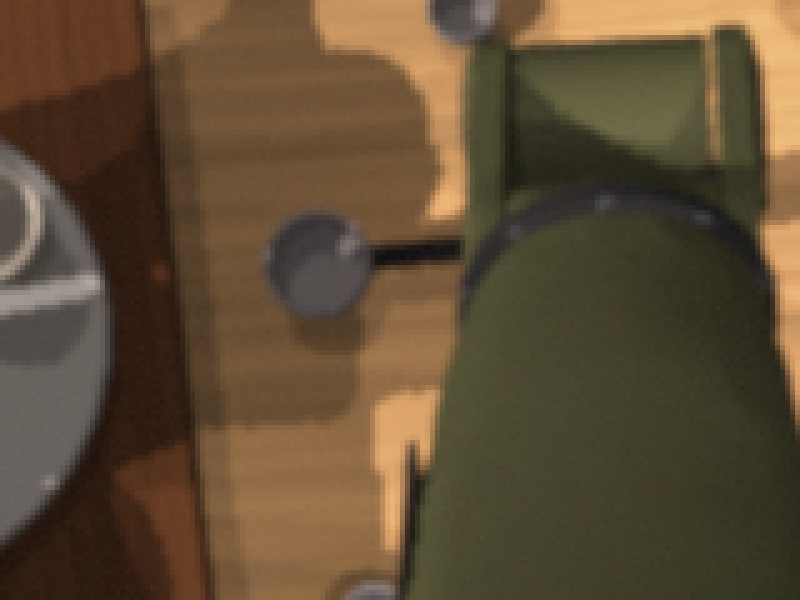

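The bowl is clear of the shelf, at crop (318,265), with the handle level beside it. Release and rise.

```bash
python3 -m jog '{"travel":[[0,0,0],[0,0,0],[0,0,0],[0,0,0],[0,0,0]],"yaw":[0,0,0,0,0]}' -0.45
python3 -m jog '{"travel":[[0,0,1],[0,0,4],[-3,2,8],[-8,6,12],[-12,10,12],[-12,12,12],[-12,12,12]],"yaw":[0,0,0,-5,-15,-25,-35]}'
python3 eye.py wrist 20 pics/w3.png;python3 eye.py top 20 pics/top3.png
```

```text
t: 5.1
ee_pos: [564.1, 30.5, 28.3]
orientation: [[-0.998, -0.061, -0.0], [-0.061, 0.998, -0.0], [0.0, -0.0, -1.0]]
wrist_force: [-0.3, -0.2, -0.6]
finger_gap: 23.7
grasp_force: 0.0
t: 5.98
ee_pos: [443.7, 151.8, 149.4]
orientation: [[-0.851, 0.525, 0.002], [0.525, 0.851, 0.0], [-0.001, 0.001, -1.0]]
wrist_force: [0.1, -0.1, -0.6]
finger_gap: 23.6
grasp_force: 0.0
[233 248  14  15  40] [424.9  86.2   7.7]
[286 370  44  25 336] [556.2  66.3  21.6]
[ 408   97   42   50 1149] [ 901.5 -334.4   72.6]
[377  99  31  28 626] [ 931.9 -240.3   39.1]
[336 102  29  28 644] [ 932.6 -129.5   39.8]
[ 166  120   97   51 3762] [880.  220.5 133.2]
[235 182  15  15 109] [755.7 154.4  19.4]
[  89  200  108   51 2359] [679.5 399.2 138.1]
[377 230  11   8  33] [ 617.  -183.5   13.4]
[276 250  23  24 263] [563.3  53.4  29.1]
[272 317  16  17 137] [412.5  79.7  19.7]
```

View pics/w3.png

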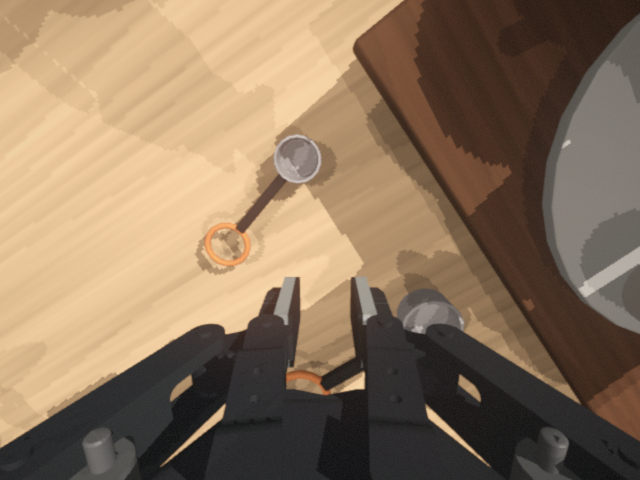

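The scoop stands free. The eye is under the gripper at (306,380) and the bowl at (432,310). Its direction and height come from the top and scene pictures.

```bash
python3 - <<'E'
from h import *
np.set_printoptions(precision=1,suppress=True)
cv2.imwrite("pics/scene3.png",optics.snapshot("scene"))
for n in("top","scene"):
    I=cv2.imread(f"pics/{n}3.png");C=cal(n);h=cv2.cvtColor(I,cv2.COLOR_BGR2HSV)
    m=np.zeros(I.shape[:2],np.uint8)
    q=np.array([proj(C,(x,y,24)) for x,y in((525,60),(595,60),(595,178),(525,178))],np.int32)
    cv2.fillConvexPoly(m,q,255)
    d=(I.max(2)<45)&(m>0);k,l,st,ce=cv2.connectedComponentsWithStats(d.astype(np.uint8))
    i=1+np.argmax(st[1:,4]);ys,xs=np.where(l==i);P=np.array([plane(C,u,v,22)[:2] for u,v in zip(xs,ys)],np.float32)
    vx,vy,x0,y0=cv2.fitLine(P,cv2.DIST_L2,0,.01,.01).ravel()
    print(n,st[i],"mean",P.mean(0),"y ext",P[:,1].min(),P[:,1].max(),"x ext",P[:,0].min(),P[:,0].max(),"ang",np.degrees(np.arctan2(vy,vx)))
E
python3 eye.py scene 20 | awk '/3[0-9][0-9] +2/'
```

```text
top [244 261  33  19 140] mean [556.2 123.6] y ext 79.68155 157.39539 x ext 526.24915 566.353 ang -76.48399
scene [357 266  28  18 131] mean [562.2 117.9] y ext 77.43048 157.84328 x ext 554.3771 569.4867 ang -88.086586
[377 223  14  13  81] [417.4  80.6  19.6]
[338 254  21  20 168] [563.5  52.9  28.5]
```

```bash
python3 -m jog '{"travel":[[2,-0.6,0],[4,-1.2,0],[6,-1.8,0],[8,-2.4,0],[10,-3,0],[11.7,-3.3,-2],[11.7,-3.3,-2],[11.7,-3.3,-2]],"yaw":[-10,-20,-30,-40,-50,-56,-56,-56]}' -0.2
python3 - <<'E'
from h import *
np.set_printoptions(precision=1,suppress=True)
C=cal("wrist");I=optics.snapshot("wrist");cv2.imwrite("pics/w4.png",I);s=sensors.state();print(s["ee_pos"],np.degrees(np.arctan2(s["orientation"][1][1],s["orientation"][0][1])))
for X in [(563.3,53.2,20),(560.4,119.2,24),(557.5,185,0)]: print(proj(C,X))
E
python3 eye.py wrist 20
```

```text
t: 7.18
ee_pos: [560.8, 117.3, 128.7]
orientation: [[-0.047, 0.999, -0.0], [0.999, 0.047, 0.0], [0.0, -0.0, -1.0]]
wrist_force: [-0.4, 0.3, 0.1]
finger_gap: 34.5
grasp_force: 0.0
[560.9 117.4 129. ] 2.683348156055123
[322.4 321.7]
[322.5 241.2]
[322.9 143.3]
[601 179  29  37 228] [757.1 159.2  14. ]
[577 181  16  28 103] [739.3 160.1   9.6]
[583 210  27  15  78] [751.4 145.4  10.7]
[103 254  48  46 637] [417.   83.6  18. ]
[ 288  290   70   62 1226] [563.9  53.3  27.4]
```

View pics/w4.png

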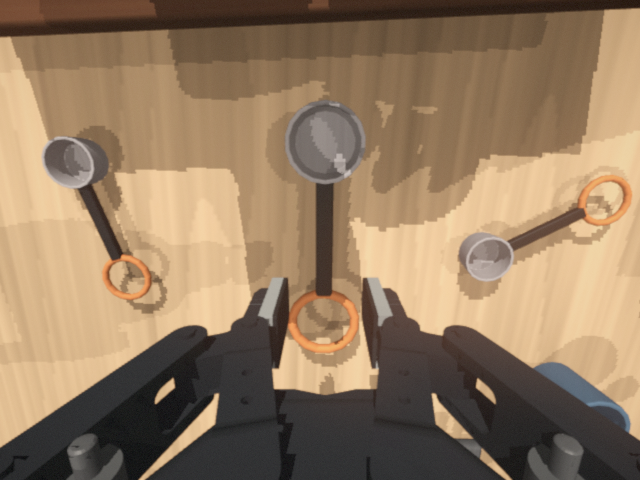

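The wrist view shows the scoop square under the fingers, with the handle at column 324 and the eye at (323,321). Descend, close and lift.

```bash
python3 -m jog '{"travel":[[0,0.2,-4],[0,0.2,-8],[0,0.2,-9.2],[0,0.2,-10.1],[0,0.2,-10.1]],"yaw":[0,0,0,0,0]}'
python3 -m jog '{"travel":[[0,0,0],[0,0,0],[0,0,0],[0,0,0]],"yaw":[0,0,0,0]}' -1
python3 -m jog '{"travel":[[0,0,0.5],[0,0,2],[0,0,6],[0,0,10],[0,0,15],[0,0,20],[0,0,25],[0,0,25]],"yaw":[0,0,0,0,0,0,0,0]}'
```

```text
t: 7.9
ee_pos: [561.4, 119.5, 28.0]
orientation: [[-0.044, 0.999, 0.001], [0.999, 0.044, 0.0], [0.0, 0.001, -1.0]]
wrist_force: [-0.3, -0.5, 0.9]
finger_gap: 34.1
grasp_force: 0.0
t: 8.4
ee_pos: [561.6, 119.3, 27.9]
orientation: [[-0.044, 0.999, 0.001], [0.999, 0.044, 0.0], [0.0, 0.001, -1.0]]
wrist_force: [0.5, -1.9, 5.2]
finger_gap: 10.6
grasp_force: 59.8
t: 9.4
ee_pos: [561.7, 119.5, 282.2]
orientation: [[-0.044, 0.999, 0.007], [0.999, 0.044, 0.001], [0.001, 0.007, -1.0]]
wrist_force: [-0.2, -0.2, -2.1]
finger_gap: 10.5
grasp_force: 59.1
```

```bash
python3 -m jog '{"travel":[[-3,-1,0],[-7,-3,0],[-11,-6,0],[-13,-10,0],[-13,-14.5,0],[-13,-19,0],[-13,-23.5,0],[-13,-27.5,0]],"yaw":[3,13,23,33,43,53,63,73]}'
python3 -m jog '{"travel":[[0,0,0],[0,0,0],[0,0,0],[0,0,0]],"yaw":[10,15,15,15]}'
python3 - <<'E'
from h import *
np.set_printoptions(precision=1,suppress=True)
for n in("wrist","scene","top"): cv2.imwrite(f"pics/{n}5.png",optics.snapshot(n))
s=sensors.state();print(s["t"],s["ee_pos"],np.degrees(np.arctan2(s["orientation"][1][1],s["orientation"][0][1])))
C=cal("wrist");p=s["ee_pos"]
for X in [(570.5,-155,228),(570.5,-155,285),(p[0]+66,p[1],p[2]-8),(p[0]+90,p[1],p[2]-8)]: print(proj(C,X))
E
```

```text
t: 10.4
ee_pos: [430.4, -157.0, 276.9]
orientation: [[-0.97, 0.245, -0.001], [0.245, 0.97, 0.0], [0.001, 0.0, -1.0]]
wrist_force: [0.4, 0.5, -0.8]
finger_gap: 10.7
grasp_force: 59.0
t: 10.9
ee_pos: [431.0, -155.4, 277.1]
orientation: [[-1.0, -0.007, -0.0], [-0.007, 1.0, 0.0], [0.0, 0.0, -1.0]]
wrist_force: [0.0, 0.7, -0.8]
finger_gap: 10.5
grasp_force: 59.0
11.05 [ 431.  -155.5  277.2] 90.46147593880053
[322.5 468. ]
[321.7 578. ]
[321.8 433.1]
[321.5 471.2]
```

View pics/wrist5.png

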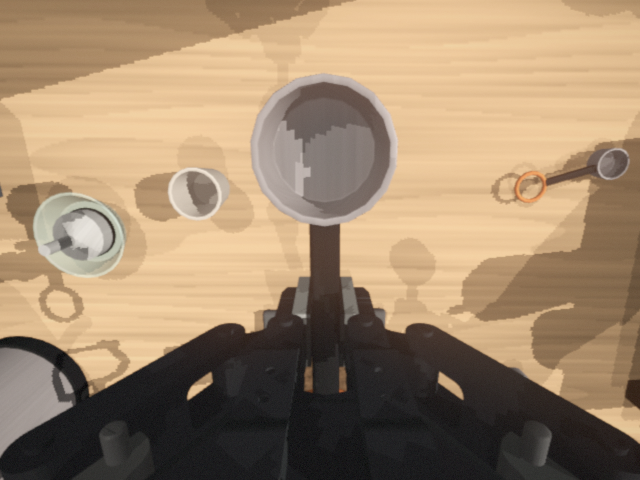

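The scoop is held straight (bowl at (324,150), handle at column 325). Next, check the eye and the hook in the fixed cameras.

```bash
python3 - <<'E'
from h import *
np.set_printoptions(precision=1,suppress=True)
T=cv2.imread("pics/top5.png");S=cv2.imread("pics/scene5.png");B=[];R=[]
for n,I in(("top",T),("scene",S)):
    C=cal(n);h=cv2.cvtColor(I,cv2.COLOR_BGR2HSV);q=proj(C,(497,-155.5,269)).astype(int);pn=proj(C,(570.5,-155,228));print(n,q,"pin expected",pn)
    m=cv2.inRange(h,(4,150,80),(17,255,255));z=np.zeros_like(m);cv2.circle(z,tuple(map(int,q)),30,255,-1)
    k,l,st,ce=cv2.connectedComponentsWithStats(m&z);i=1+np.argmax(st[1:,4])
    ys,xs=np.where(l==i);(a,b),r=cv2.minEnclosingCircle(np.c_[xs,ys].astype(np.float32))
    P=np.array([plane(C,u,v,269)[:2] for u,v in zip(xs,ys)],np.float32);print(st[i],"circle@269",cv2.minEnclosingCircle(P));R.append(ray(C,(xs.min()+xs.max())/2,(ys.min()+ys.max())/2))
    x,y=map(int,(q+pn)/2);w=40;B.append(cv2.resize(I[y-50:y+50,x-33:x+33],(396,600),interpolation=3));print("crop org",x-33,y-50)
print("eye tri",tri(R));cv2.imwrite("pics/crop5.png",np.hstack(B))
E
```

```text
top [388 264] pin expected [381.9 233.2]
[373 254   7  12  38] circle@269 ((509.26123046875, -133.66473388671875), 12.152609825134277)
crop org 351 198
scene [294 153] pin expected [278.1 184.9]
[283 145  24  19 188] circle@269 ((498.7981872558594, -154.14659118652344), 28.61865997314453)
crop org 253 118
eye tri [ 509.4 -137.4  288.5]
```

View pics/crop5.png

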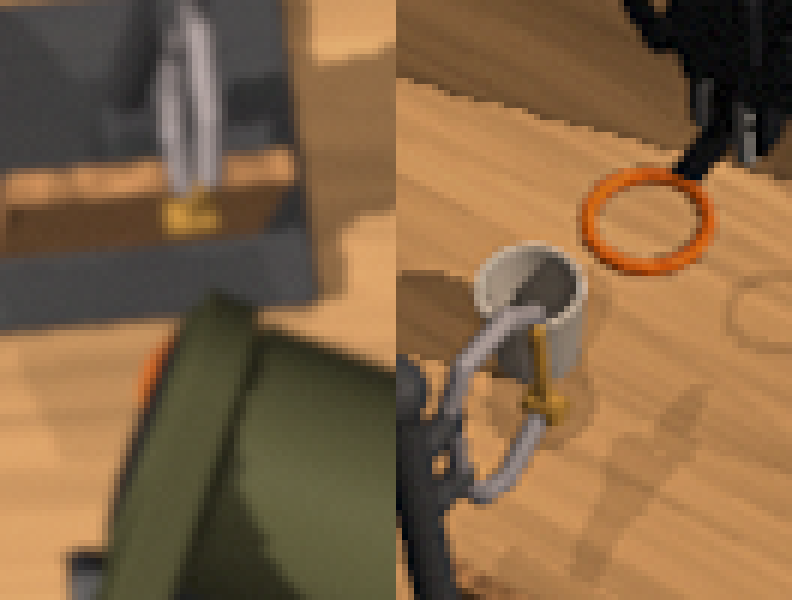

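The scene crop shows the ring level at (650,220), the gate shut at (540,360), and the pin at (545,405), within half a pixel of where I expected it. Scene puts the eye at (499,-154) on the 269 mm plane, which agrees with the arm's (497,-155.5). Push in to about 38 mm inside the pin.

```bash
python3 -m jog '{"travel":[[2,0,0],[4,0,0],[5,0,0],[6,0,0],[7,0,0],[7.8,0,0],[8.6,0,0],[8.6,0,0]],"yaw":[0,0,0,0,0,0,0,0]}'
python3 - <<'E'
from h import *
I=optics.snapshot("scene");cv2.imwrite("pics/scene6.png",I);x,y=253,118
cv2.imwrite("pics/crop6.png",cv2.resize(I[y+15:y+90,x-5:x+60],(520,600),interpolation=3))
s=sensors.state();print(s["ee_pos"],s["wrist_force"])
E
```

```text
t: 12.05
ee_pos: [517.5, -155.6, 277.2]
orientation: [[-1.0, -0.009, 0.0], [-0.009, 1.0, 0.0], [-0.0, 0.0, -1.0]]
wrist_force: [-0.1, -0.7, -0.7]
finger_gap: 10.6
grasp_force: 59.0
[ 517.23284383 -155.58583199  277.14900508] [ 0.03379391  0.10188121 -0.46098232]
```

View pics/crop6.png

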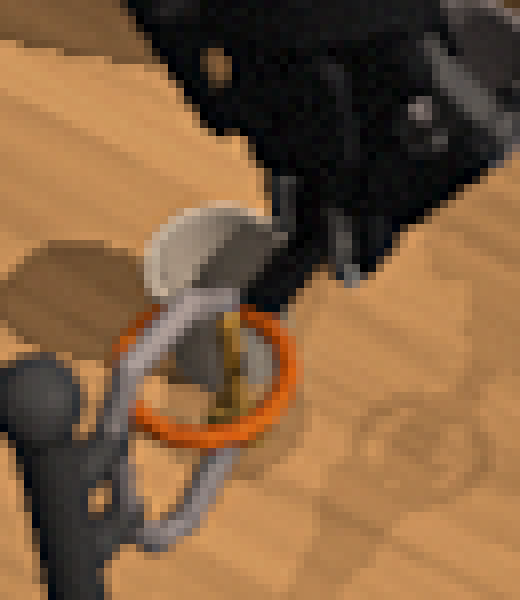

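The gate has snapped shut and stands through the ring, at crop (235,365), and the wrist force is near zero. Draw back to about 20 mm behind the pin and lower onto the bottom bar.

```bash
python3 -m jog '{"travel":[[-0.8,0,0],[-1.7,0,0],[-1.7,0,-0.8],[-1.7,0,-1.6],[-1.7,0,-2.4],[-1.7,0,-3],[-1.7,0,-3.3],[-1.7,0,-3.3]],"yaw":[0,0,0,0,0,0,0,0]}'
```

```text
t: 13.1
ee_pos: [500.1, -155.6, 244.2]
orientation: [[-1.0, -0.009, -0.0], [-0.009, 1.0, 0.0], [0.0, 0.0, -1.0]]
wrist_force: [-0.2, 0.1, 0.2]
finger_gap: 10.3
grasp_force: 59.0
```

```bash
python3 -m jog '{"travel":[[0,0,-0.1],[0,0,-0.2],[0,0,-0.3],[0,0,-0.3]],"yaw":[0,0,0,0]}'
```

```text
t: 13.6
ee_pos: [500.1, -155.6, 241.2]
orientation: [[-1.0, -0.009, -0.0], [-0.009, 1.0, 0.0], [0.0, 0.0, -1.0]]
wrist_force: [-0.6, -0.1, -1.0]
finger_gap: 10.8
grasp_force: 59.0
```

```bash
python3 -m jog '{"travel":[[0,0,0],[0,0,0],[0,0,0],[0,0,0],[0,0,0],[0,0,0],[0,0,0],[0,0,0]],"yaw":[0,0,0,0,0,0,0,0]}' 0.5
python3 -m jog '{"travel":[[-1,0,0],[-4,0,0],[-7,0,0],[-10,0,1],[-13,0,2],[-15,0,3],[-15,0,3],[-15,0,3]],"yaw":[0,0,0,0,0,0,0,0]}'
python3 -m jog '{"travel":[[0,0,0],[0,0,0],[0,0,0],[0,0,0],[0,0,0],[0,0,0],[0,0,0],[0,0,0]],"yaw":[0,0,0,0,0,0,0,0]}'
python3 - <<'E'
from h import *
np.set_printoptions(precision=1,suppress=True)
C=cal("scene");A=[]
for j in range(3):
    I=optics.snapshot("scene");cv2.imwrite(f"pics/end{j}.png",I);A.append(I.astype(int))
h=cv2.cvtColor(I,cv2.COLOR_BGR2HSV);m=cv2.inRange(h,(4,150,80),(17,255,255));z=np.zeros_like(m);q=proj(C,(585,-155,212)).astype(int);cv2.circle(z,tuple(map(int,q)),30,255,-1)
ys,xs=np.where(m&z);print("expected tip,eye,bowl",[proj(C,X) for X in((590,-155,233),(585,-155,209),(582,-155,77))]);print("orange",xs.min(),xs.max(),ys.min(),ys.max(),len(xs))
r=(slice(130,260),slice(240,330));print("motion",[np.abs(A[j+1]-A[j])[r].max() for j in(0,1)],"vs before grasp",)
b=cv2.imread("pics/scene0.png").astype(int);d=(np.abs(I.astype(int)-b).max(2)>50)[r];yy,xx=np.where(d);print("changed px box",xx.min()+240,xx.max()+240,yy.min()+130,yy.max()+130,d.sum())
# gate: brass pixels (yellower than eye) along gate line
for zz in range(228,282,6): u,v=proj(C,(570.5,-155,zz)).round().astype(int);print(zz,(u,v),b[v,u],I[v,u])
E
python3 eye.py scene 20 | head -20
```

```text
t: 14.6
ee_pos: [500.1, -155.6, 241.3]
orientation: [[-1.0, -0.009, 0.0], [-0.009, 1.0, 0.0], [-0.0, 0.0, -1.0]]
wrist_force: [-0.5, -0.4, -0.6]
finger_gap: 64.4
grasp_force: 0.0
t: 15.6
ee_pos: [350.3, -155.6, 271.0]
orientation: [[-1.0, -0.009, 0.0], [-0.009, 1.0, -0.0], [-0.0, -0.0, -1.0]]
wrist_force: [-0.1, -0.2, -0.6]
finger_gap: 64.0
grasp_force: 0.0
t: 16.6
ee_pos: [350.1, -155.6, 271.3]
orientation: [[-1.0, -0.009, 0.0], [-0.009, 1.0, 0.0], [-0.0, 0.0, -1.0]]
wrist_force: [0.1, -0.0, 0.1]
finger_gap: 63.8
grasp_force: 0.0
expected tip,eye,bowl [array([273.2, 189.2]), array([275.2, 193.6]), array([279.8, 221.3])]
orange 253 287 165 222 219
motion [np.int64(12), np.int64(10)] vs before grasp
changed px box 240 329 130 226 1420
228 (np.int64(278), np.int64(185)) [ 41 100 142] [ 45 105 148]
234 (np.int64(278), np.int64(183)) [ 40 101 143] [ 44 107 152]
240 (np.int64(278), np.int64(182)) [ 47  99 139] [ 51 104 147]
246 (np.int64(278), np.int64(180)) [ 60  97 130] [ 64 104 136]
252 (np.int64(277), np.int64(179)) [ 32  87 127] [ 31  91 132]
258 (np.int64(277), np.int64(177)) [ 33  
[... 400 characters left out ...]
 4 125  21  17 152] [  747.5 -1078.5    34.4]
[265 192  19  16 111] [ 505.1 -237.3   35. ]
[263 211  28  19  97] [ 557.5 -189.4   49.6]
[377 223  14  13  81] [417.8  80.2  19.8]
[289 231   3  16  31] [ 585.9 -122.7   24. ]
[ 132  253   65   52 1757] [ 862.9 -332.6   99.2]
[198 295  33  32 794] [ 861.4 -164.    43.3]
[393 328  15  29 111] [674.3 268.2  37.3]
[403 331  13  29  48] [671.2 290.2  38.3]
[408 332  15  30  81] [667.8 302.1  40.5]
[412 334  15  31  89] [666.6 315.   40.4]
[417 336  41  46 848] [662.9 361.5  56. ]
[336 338  16  15 105] [759.5 155.6  19.1]
[ 284  352  117  108 4894] [874.2 219.9 134.8]
[453 358  15  28 127] [663.4 418.4  35.1]
[464 375  14  21 136] [676.  455.8  22.8]
```

```bash
python3 - <<'E'
from h import *
np.set_printoptions(precision=1,suppress=True)
C=cal("scene");t=np.linspace(0,6.28,40)
P=np.array([proj(C,(588,-155+27.5*np.sin(a),209+27.5*np.cos(a))) for a in t]);print("ring exp",P.min(0),P.max(0),"bowl",proj(C,(575,-155,77)))
b=cv2.imread("pics/scene6.png").astype(int);I=cv2.imread("pics/end2.png");I0=cv2.imread("pics/scene0.png").astype(int)
d=(np.abs(I.astype(int)-I0).max(2)>45).astype(np.uint8);d[:190]=0;d[:, :245]=0;d[260:]=0;d[:,330:]=0
k,l,st,ce=cv2.connectedComponentsWithStats(d)
for i in range(1,k):
    if st[i,4]>15: print(st[i],ce[i],cv2.mean(I,(l==i).astype(np.uint8))[:3])
e=cv2.imread("pics/end0.png");print("static",np.abs(e.astype(int)-I)[190:260,245:330].mean())
for X in((582,-155,100),(585,-155,140),(586,-155,160)):
    u,v=proj(C,X).round().astype(int);print("handle",X,(u,v),I0[v,u],I[v,u])
E
```

```text
ring exp [265.2 186.1] [283.9 202.7] bowl [281.3 219.4]
[265 193  25  32 186] [276.7 207.9] (33.59677419354839, 59.09677419354839, 98.79569892473118)
[245 219   9   9  53] [248.3 222.9] (52.886792452830186, 85.41509433962264, 118.43396226415094)
static 1.3140056022408964
handle (582, -155, 100) (np.int64(279), np.int64(217)) [ 72 115 159] [6 7 6]
handle (585, -155, 140) (np.int64(277), np.int64(209)) [ 78 126 177] [10  9  8]
handle (586, -155, 160) (np.int64(277), np.int64(205)) [ 77 126 175] [  8  48 108]
```

```bash
python3 -c "
from rig import workorder
print(workorder.hand_in())"
```

```text
the job is handed in; nothing more can be done
None
```

The job is handed in, but no verdict came back: camera measurements show the scoop hanging still from the closed hook about 30 mm behind the pin, the gripper is well clear, and nothing else was touched as far as I could tell; I viewed 12 pictures, two over the limit of 10.

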